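# Hold the flashlight over the ear tip in the earbud case

## Robot

A 6-joint arm with a two-finger parallel gripper is mounted at the origin on the work surface. World frame = base frame: x ahead of the robot, y to its left, z up, the work surface at z = 0. Lengths are in m, angles in rad, forces in N, time in s.
With the tool pointing down it reaches from about 0.375 to 0.9 m from the base axis. Payload 3.1 kg.
Tool frame: the origin (TCP) lies midway between the tips of the shut fingers; the grasp point (between the pads) lies 19 mm behind it (manip.grip_depth is the distance from the TCP to the grasp point, in m); z points along the fingers, y is the line along which they close (so a half turn about z gives the same grasp; the last joint's range is limited). The gripper opens to 85 mm and grips with 20 to 120 N. Pads are 22 mm wide; open, the fingers measure 114 mm over their backs; the gripper's body (76 mm by 85 mm) begins 54 mm behind the grasp point. The pads swing forward as they close: fully open they stand 13 mm farther back than shut.
Start: joints at [1.159, 0.527, 1.433, -0, 1.181, -0.178], TCP at [0.144, 0.608, 0.231] pointing down, gripper open.
Joint ranges: [-3.08, 3.08], [-0.75, 2.2], [0.22, 2.44], [-1.43, 4.57], [0, 2.65], [-2.85, 2.85]. Speed limits (rad/s): [2.79, 2.79, 3.14, 3.14, 3.14, 3.14].

## Interface

Orientations are given as a unit quaternion [x, y, z, w].
In Python, from station import telemetry, snapshot, manip gives the robot as it stands. The module is installed in compiled form; this text tells all that it offers.
- The arm moves only by the shell command python3 -m crank 'ROWS' [OPENING] [FORCE]. ROWS is text: rows parted by semicolons, each of 6 numbers parted by spaces: the shift along the tool's x, y, z as a fraction of full scale, then the turn, a rotation vector about the tool's x, y, z as a fraction of full scale. A call has exactly 5 rows; each row shifts and turns the commanded pose from where the row before left it, along the tool's axes as they then stand; what a row does not reach is not made up. Full scale, the value 1, is 4 cm for a shift and 90 degrees for a turn. A row lasts 1/10 s, in which the tool goes at most 50 mm and 8.59 degrees, less where a joint would pass 70% of its speed; a pose out of reach is approached as far as the arm can. A call with a number of a shift or a turn outside -1 to 1 is refused whole. A call with a gripper value outside its range is refused whole. OPENING is the opening, from -1 (shut) to 1 (fully open), set as the call begins (- or left out, the last holds). The fingers move at their own pace and stop on an object; FORCE is the grip in N (left out, the last holds). Time passes only in rows, so rows that do not move let the fingers close, or fill a call up. It gives the time, the measured TCP pose, the force, the opening and the grip force at its end, in the units of the state.
- telemetry.sense(): the state, without advancing time (a new reading comes with each control period).
- snapshot(name): name is "scene" or "top" or "wrist"; returns a dict with "image" (400x640x3 uint8, red, green, blue), "depth" (400x640 float32, m along the optical axis (not along the pixel's ray), 0 where there is no reading), "camera_matrix" (3x3 intrinsics, pixels), "rvec" (rotation vector, rad) and "tvec" (3), from world to camera coordinates, as OpenCV has them. Camera axes: x right, y down, z forward; pixel columns grow to the right and rows downward; lengths in m; the calibration is good to about 2 mm. A picture is of the moment at which its call begins.
- manip.sign_off(): hands the job in; it is judged then, once.
The state is a dict: "t": time; "q": joint angles; "qd": joint speeds; "tau": joint torques, N m; "tcp_pos": TCP position; "tool_rot": TCP orientation; "force": force on the tool from outside, world axes, zero at the start; "ft_torque": the same for the moment, N m; "finger_gap": opening from 0.0 (shut) to 1.0 (fully open); "gripper_force": force on a finger pad.
Only numpy, scipy, OpenCV 4.12 (cv2) and the standard library are available. Lean on these libraries where they do the work, as an engineer would, in place of code of your own. Each camera call takes 0.05 s, during which the arm holds its last target. There are 200 camera calls.

## Task

An ear tip has come off inside the open earbud case and I want to pick it out with tweezers, so be my light: press the red switch on the tail of the flashlight all the way in, then lift the flashlight over the cabinet to the case. Hold it there shining straight down, lens centred over the orange ear tip and about 2 cm above the rim of the case, the light touching nothing and nothing else on the shelf shifted. Finish still holding it steady in that place.

Things in the scene. Friction and masses are not known exactly. Their poses are not given: they have to be found in the camera images.
- flashlight: small aluminium flashlight, loose, 0.09 to 0.16 kg, standing on its lens left or right of the cabinet (the case is on the other side). Origin = centre of the lens face, its lowest point; z axis along the barrel up to the tail. Head 30 mm diameter from 0 to 26 mm height, then a taper to a 22 mm round barrel from 36 to 92 mm (grip here, any yaw); barrel end at 94 mm, 100 mm with the switch
- switch_top (a point): centre of the top of the red tail switch, 14 mm diameter, standing 6 mm out of the flashlight's tail end, 100 mm above the lens face; it moves down with the switch
- tail_switch (a joint): travel of the spring-loaded tail switch in m: 0 = out, 0.0035 = fully in, about 4.2 N at the end of travel; it springs back when released (the flashlight counts as switched on once it has been pressed)
- earbud_case: purple earbud case, loose, 80 g, open, yawed up to 0.5 rad. Origin = centre of the underside; base 46 (own x) by 66 (own y) by 24 mm high (the rim). Two 22 mm square wells centred at x +1, y -14 and +14 mm, floor 10 mm above the origin. The open lid leans back from the rim on the -x side, reaching x = -60 mm and 59 mm above the origin; elsewhere nothing but the earbud stands above the rim
- ear_tip: orange silicone ear tip, 14 mm diameter, 9 mm high, lying loose in one of the two wells of the case (either one). Origin = centre of its underside, on the floor of the well
- earbud_in: cream earbud resting in the other well, 17 mm diameter, 18 mm tall, its top about 4 mm above the rim. Origin = centre of its underside
- cabinet: mini white plastic cabinet, fixed, 110 mm (x) by 150 mm (y) by 90 mm high, with a small sliding door on its +x face, standing between flashlight and case, turned by up to 0.15 rad. Origin = centre of its underside
- charger: matte black portable charger lying loose on top of the cabinet, 68 mm (x) by 104 mm (y) by 22 mm thick; its top is 112 mm above the shelf. Origin = centre of its underside. Leave alone
- incense_holder: white ceramic incense dish, loose, 90 mm diameter, 24 mm high, near one end of the shelf. Origin = centre of its underside. Leave alone
- coin_holder: chrome coin holder, loose: foot 60 mm diameter, tube of coins 32 mm diameter, 60 mm high, near the other end of the shelf. Origin = centre of its underside. Leave alone
- earbud_out: the other cream earbud lying loose on the shelf near its robot-side edge, 36 mm long, 11 mm high. Leave alone
- tweezers: steel tweezers lying loose on the shelf near its robot-side edge, 113 mm long, 12 mm wide, 5 mm high. Leave alone
Not all that is in view belongs to the job. Several things look just like the flashlight: the one meant starts nearest to the robot's base.

How it is judged:
On the way, in this order (a step that is already met when the one before it is completed fails the run):
1. the red tail switch has been pressed in while the flashlight stands on the shelf (value of joint tail_switch above 0.0026 m and height (world z) of flashlight below 0.01 m and angle between flashlight's own z axis and vertical below 0.2 rad), for 0.05 s.
2. the flashlight is carried over the cabinet, its lens higher than the cabinet's top (height (world z) of flashlight above 0.095 m and y of flashlight in the frame of cabinet between -0.06 and 0.06 m), for 0.05 s.
At the end, for the whole second after the job is handed in: The gripper holds the flashlight still, lens down, upright within 8 degrees, lens centre within 8 mm sideways of the ear tip and 9 to 32 mm above the rim of the case; flashlight and arm touch neither case nor its earbud; the case stands level, the tip in its well (horizontal distance between flashlight and ear_tip below 0.008 m and z of flashlight in the frame of earbud_case between 0.033 and 0.056 m and angle between flashlight's own z axis and vertical below 0.14 rad and linear speed of flashlight below 0.02 m/s and angular speed of flashlight below 0.2 rad/s and contact force between the fingers and flashlight above 1 N and contact force between each of flashlight, the arm and earbud_case below 0.1 N and contact force between flashlight and earbud_in below 0.1 N and z of ear_tip in the frame of earbud_case below 0.016 m and angle between earbud_case's own z axis and vertical below 0.1 rad); the arm keeps its last pose, push and grip.
It fails at once if the earbud case, or what lies in it, is shifted by more than 10 mm (distance of any of earbud_case, ear_tip, earbud_in from where it was at the start of the episode above 0.01 m).
It fails at once if another thing on the shelf or on the cabinet is shifted by more than 12 mm (distance of any of charger, incense_holder, coin_holder, earbud_out, tweezers from where it was at the start of the episode above 0.012 m).
It also fails if it takes over 51 s, if anything falls off the work surface, if the arm or the gripper's body presses on something with over 40 N, if the wrist force passes 120 N, or if a joint passes its speed limit or range.

## Working session

There is one attempt and no reset: what is moved stays moved. The work goes in short steps, Python scripts to look and compute and a shell command to move; the robot and the scene stay as the last step left them, time stands still between calls to the robot, and variables do not carry over. Pictures are saved under pics/ and viewed, at most 10 in all, crops included, and the job is handed in when it is done.

```bash
mkdir -p pics
cat > h.py <<'E'
import numpy as np,cv2
from station import telemetry,snapshot,manip
from scipy.spatial.transform import Rotation as R
def cloud(s):
    d=s["depth"];K=s["camera_matrix"];v,u=np.mgrid[:400,:640]
    p=np.stack([(u-K[0,2])/K[0,0]*d,(v-K[1,2])/K[1,1]*d,d],-1)
    M=cv2.Rodrigues(np.array(s["rvec"],float))[0]
    w=(p-np.array(s["tvec"]).ravel())@M; w[d==0]=np.nan
    return w
def save(s,n,crop=None,k=1):
    im=s["image"][...,::-1]
    if crop: a,b,c,d=crop; im=im[b:d,a:c]
    cv2.imwrite("pics/"+n,cv2.resize(im,None,fx=k,fy=k,interpolation=cv2.INTER_CUBIC))
E
python3 - <<'E'
from h import *
np.set_printoptions(precision=4,suppress=True)
for n in("scene","top"):
    s=snapshot(n);save(s,n+"0.png");np.savez(n+"0.npz",**s)
    M=cv2.Rodrigues(np.array(s["rvec"],float))[0];print(n,-M.T@np.array(s["tvec"]).ravel())
t=telemetry.sense();print(t,manip.grip_depth)
E
```

```text
scene [ 1.4752 -0.2297  1.0068]
top [0.4603 0.0097 1.3631]
{'t': 0.1, 'q': array([ 1.1595,  0.5284,  1.4338, -0.    ,  1.1814, -0.1785]), 'qd': array([-0.0006, -0.0009, -0.0051, -0.0013,  0.0009, -0.0013]), 'tau': array([  0.    , -44.3307, -17.8586,  -0.0003,   0.0039,  -0.    ]), 'tcp_pos': array([0.1439, 0.6075, 0.2304]), 'tool_rot': array([ 0.1161,  0.9932, -0.001 , -0.0003]), 'force': array([-0.4363,  0.1083,  1.1524]), 'ft_torque': array([0.0054, 0.0192, 0.0687]), 'gripper_force': 0.0, 'finger_gap': 0.9999517694147221} 0.0187
```

View pics/top0.png

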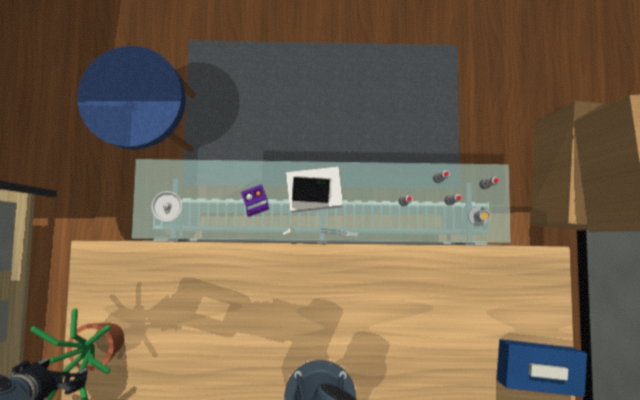

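View pics/scene0.png

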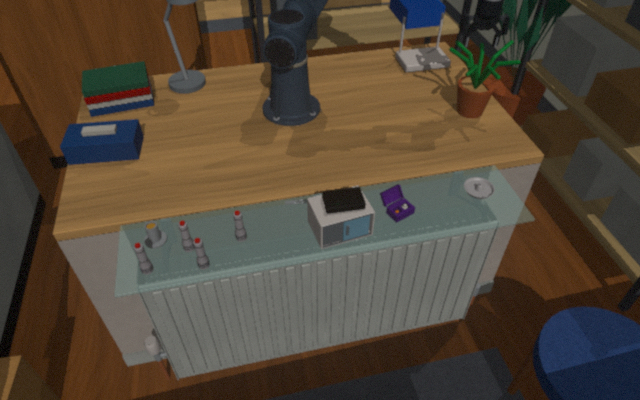

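The top view shows four flashlight look-alikes with red tails at about (405,200), (453,199), (441,176) and (489,183). The case is at (255,200), the cabinet at (314,188), and the base at (320,385). By eye the one at (405,200) is nearest the base, so next I measure and take a crop.

Run:
```python
from h import *
np.set_printoptions(precision=4,suppress=True)
for n in("top","scene"):
    s=dict(np.load(n+"0.npz"));w=cloud(s);hsv=cv2.cvtColor(s["image"],cv2.COLOR_RGB2HSV)
    H,S,V=[hsv[...,i].astype(int) for i in range(3)]
    reg=(w[...,0]>.4)&(w[...,0]<.8)&(abs(w[...,1])<.7)&(w[...,2]>-.02)
    for nm,m in(("red",((H<6)|(H>174))&(S>140)&(V>70)),("orange",(H>=7)&(H<20)&(S>120)),("purple",(H>125)&(H<160)&(S>80)),("white",(S<60)&(V>150))):
        k,l,st,c=cv2.connectedComponentsWithStats((m&reg).astype(np.uint8))
        for i in range(1,k):
            if st[i,4]>=5:
                p=w[l==i];z=p[:,2];print(n,nm,st[i,4],c[i].round(1),np.nanmedian(p,0),"zmax",np.nanmax(z), "r",np.hypot(*np.nanmedian(p,0)[:2]).round(3))
    if n=="top":
        for zr in((.03,.085),(.085,.1),(.104,.12)):
            m=(w[...,2]>zr[0])&(w[...,2]<zr[1])&(w[...,0]>.45)&(w[...,0]<.8)&(abs(w[...,1])<.15)
            pp=w[m][:,:2].astype(np.float32)
            if len(pp)>5: print(zr,len(pp),cv2.minAreaRect(pp))
        g=w[185:215,380:470,2]
save(dict(np.load("top0.npz")),"cropf.png",(380,160,510,230),6)
save(dict(np.load("top0.npz")),"cropc.png",(225,170,345,245),6)
```

```text
top red 10 [446.  173.5] [ 0.6454 -0.3479  0.0989] zmax 0.10326464442432816 r 0.733
top red 10 [495.8 180. ] [ 0.6292 -0.489   0.0998] zmax 0.1033749811718191 r 0.797
top red 10 [409.  198.2] [ 0.5741 -0.2421  0.1007] zmax 0.10300191124413166 r 0.623
top red 12 [458.5 197.5] [ 0.5779 -0.3826  0.0993] zmax 0.1009517267032903 r 0.693
top orange 11 [257.8 192.8] [0.5902 0.1933 0.0207] zmax 0.024469834430574624 r 0.621
top orange 36 [484.4 215.1] [ 0.532  -0.4704  0.0551] zmax 0.060454637158724706 r 0.71
top orange 5 [115. 241.] [ 0.4416  0.6208 -0.0027] zmax 0.0014628478600640308 r 0.762
top purple 281 [253.6 195.2] [0.583  0.2055 0.0235] zmax 0.031088287143441595 r 0.618
top purple 136 [257.2 209.2] [0.5401 0.1906 0.0537] zmax 0.061872018199923474 r 0.573
top white 13749 [315.9 209.8] [0.5315 0.0361 0.001 ] zmax 0.1137390436626982 r 0.533
top white 11 [443.8 171.5] [ 0.6533 -0.3433  0.0941] zmax 0.1027142578429161 r 0.738
top white 9 [493.1 178.7] [ 0.6328 -0.4827  0.0943] zmax 0.10056205901881572 r 0.796
top white 17 [248.5 196. ] [0.58   0.221  0.0246] zmax 0.03219116081204816 r 0.62
[... 1732 characters left out ...]
650485 r 0.568
scene white 11 [316. 203.] [ 0.581  -0.0362  0.0912] zmax 0.09482587473275762 r 0.582
scene white 24 [368.1 209.8] [0.6377 0.0921 0.0902] zmax 0.09650035397455138 r 0.644
scene white 6 [320.3 213. ] [ 0.621  -0.0317  0.0898] zmax 0.09295953487480897 r 0.622
scene white 22 [352.2 215.7] [0.6468 0.0453 0.0907] zmax 0.0934861231979403 r 0.648
scene white 15 [360.9 213.6] [0.6451 0.0689 0.0908] zmax 0.09426875884375027 r 0.649
scene white 58 [336.8 218.7] [0.6491 0.0042 0.0909] zmax 0.0950703963401125 r 0.649
scene white 7 [321.1 217.7] [ 0.6378 -0.0339  0.0913] zmax 0.09581141009987518 r 0.639
scene white 11 [325.1 223.8] [ 0.6585 -0.0288  0.0902] zmax 0.09248070437886845 r 0.659
```

View pics/cropf.png

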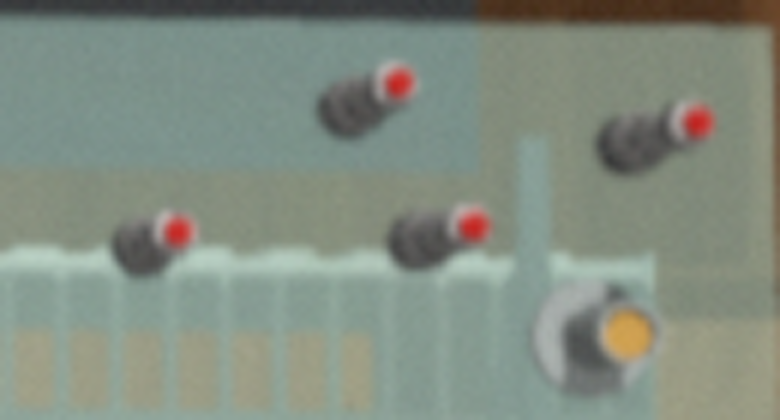

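View pics/cropc.png

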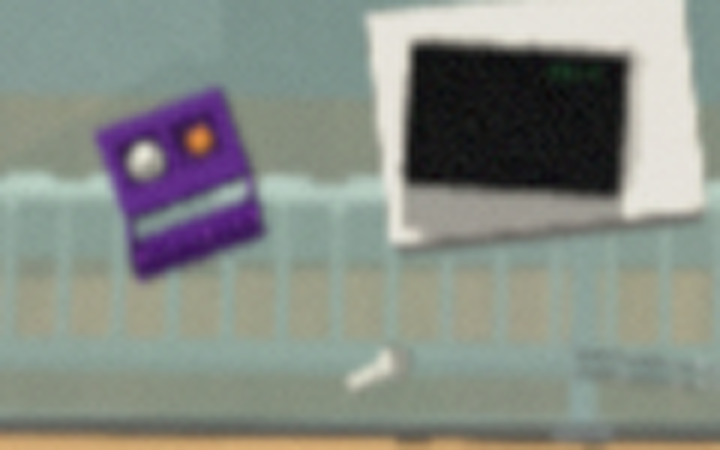

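Red tails, all at z≈0.10 as expected, with distance from the base:
- (409,198): 0.625 m
- (458,197): 0.694 m
- (446,174): 0.734 m
- (496,180): 0.80 m

The crop confirms that the one at (409,198), leftmost, is nearest the base. It stands at about (0.577, -0.243). The ear tip is at about (0.592, 0.193), in the well on the cabinet side, and the lid faces the robot. I shut the gripper, square the wrist (-0.148 about tool z) and travel.

```bash
python3 -m crank '0 0 0 0 0 -0.074; 0 0 0 0 0 -0.074; -0.4 -0.8 0 0 0 0; -0.4 -0.8 0 0 0 0; -0.4 -0.8 0 0 0 0' -1 30
python3 -m crank '-0.43 -0.85 0 0 0 0; -0.43 -0.85 0 0 0 0; -0.43 -0.85 0 0 0 0; -0.43 -0.85 0 0 0 0; -0.43 -0.85 0 0 0 0'
python3 -m crank '-0.43 -0.85 0 0 0 0; -0.43 -0.85 0 0 0 0; -0.43 -0.85 0 0 0 0; -0.43 -0.85 0 0 0 0; -0.43 -0.85 0 0 0 0'
python3 -m crank '-0.43 -0.85 0 0 0 0; -0.43 -0.85 0 0 0 0; -0.43 -0.85 0 0 0 0; -0.43 -0.85 0 0 0 0; -0.43 -0.85 0 0 0 0'
```

```text
t: 0.6
tcp_pos: [0.1921, 0.5108, 0.2307]
tool_rot: [-0.0, 1.0, -0.001, -0.0]
force: [1.3, 0.6, -1.3]
finger_gap: 0.143
gripper_force: 0.0
t: 1.1
tcp_pos: [0.2783, 0.3406, 0.2312]
tool_rot: [-0.0, 1.0, -0.0, -0.0]
force: [0.7, 0.8, 0.9]
finger_gap: 0.002
gripper_force: 0.0
t: 1.6
tcp_pos: [0.3642, 0.1706, 0.2312]
tool_rot: [0.0, 1.0, 0.0, -0.0]
force: [1.5, 0.9, 0.6]
finger_gap: 0.001
gripper_force: 0.0
t: 2.1
tcp_pos: [0.4502, 0.0005, 0.2311]
tool_rot: [0.0, 1.0, 0.0, -0.0]
force: [0.7, 0.8, 0.4]
finger_gap: -0.003
gripper_force: 0.0
```

```bash
python3 -m crank '-0.45 -0.87 0 0 0 0; -0.45 -0.87 0 0 0 0; -0.45 -0.87 0 0 0 0; -0.45 -0.87 0 0 0 0; -0.45 -0.87 0 0 0 0'
python3 -m crank '-0.45 -0.87 0 0 0 0; -0.47 -0.87 0 0 0 0; 0 0 0.5 0 0 0; 0 0 0.5 0 0 0; 0 0 0 0 0 0'
python3 - <<'E'
from h import *
np.set_printoptions(precision=4,suppress=True)
print(telemetry.sense()["tcp_pos"])
for n in("wrist","scene","top"):
    s=snapshot(n);w=cloud(s);np.savez(n+"1.npz",**s)
    if n=="wrist": save(s,"w1.png")
    hsv=cv2.cvtColor(s["image"],cv2.COLOR_RGB2HSV).astype(int);H,S,V=hsv[...,0],hsv[...,1],hsv[...,2]
    m=((H<6)|(H>174))&(S>140)&(V>50)&(w[...,2]>.09)&(w[...,0]>.4)&(w[...,0]<.7)
    k,l,st,c=cv2.connectedComponentsWithStats(m.astype(np.uint8))
    for i in range(1,k):
        if st[i,4]>=5:
            p=w[l==i];p=p[p[:,2]>.098];print(n,st[i,4],c[i],np.median(p,0),p.min(0),p.max(0),cv2.minEnclosingCircle(p[:,:2].astype(np.float32)))
E
```

```text
t: 2.6
tcp_pos: [0.5401, -0.1734, 0.2309]
tool_rot: [0.0, 1.0, 0.0, -0.0]
force: [0.9, 0.5, -0.1]
finger_gap: 0.001
gripper_force: 0.0
t: 3.1
tcp_pos: [0.5744, -0.2407, 0.1878]
tool_rot: [0.001, 1.0, 0.002, -0.003]
force: [-1.2, -0.1, -0.0]
finger_gap: 0.0
gripper_force: 0.0
[ 0.5744 -0.2407  0.1878]
wrist 290 [313.6414 201.6759] [ 0.5743 -0.2443  0.0995] [ 0.5678 -0.2505  0.098 ] [ 0.5813 -0.238   0.1012] ((0.5747830271720886, -0.2443997710943222), 0.006765496451407671)
wrist 353 [113.813  208.4023] [ 0.5792 -0.3833  0.0995] [ 0.5729 -0.3904  0.0981] [ 0.5863 -0.376   0.1013] ((0.5800970792770386, -0.3833199143409729), 0.007508980575948954)
wrist 279 [175.828  291.9892] [ 0.6462 -0.3485  0.0996] [ 0.6398 -0.3555  0.098 ] [ 0.6536 -0.3421  0.101 ] ((0.6468183994293213, -0.34889137744903564), 0.007354533765465021)
scene 16 [236.5 212.5] [ 0.5781 -0.2442  0.1009] [ 0.5723 -0.2481  0.0982] [ 0.5825 -0.2398  0.1026] ((0.5773877501487732, -0.24395936727523804), 0.006235822569578886)
scene 16 [181.625 222.75 ] [ 0.5816 -0.382   0.1009] [ 0.5772 -0.3865  0.0983] [ 0.5865 -0.3789  0.1037] ((0.5830380916595459, -0.3827189803123474), 0.005196633283048868)
scene 20 [197.05 240.1 ] [ 0.649  -0.3472  0.1001] [ 0.6434 -0.3525  0.0982] [ 0.655  -0.3428  0.103 ] ((0.6495295763015747, -0.34768593311309814), 0.00599724892526865)
scene 21 [137. 245.] [ 0.6312 -0.4894  0.1002] [ 0.6247 -0.4944  0.0988] [ 0.6383 -0.4847  0.1023] ((0.6313506364822388, -0.48959988355636597), 0.007338265888392925)
top 10 [495.8 180. ] [ 0.6291 -0.4882  0.1002] [ 0.6263 -0.4924  0.0992] [ 0.6319 -0.4841  0.105 ] ((0.6277800798416138, -0.48821404576301575), 0.004476658068597317)
```

View pics/w1.png

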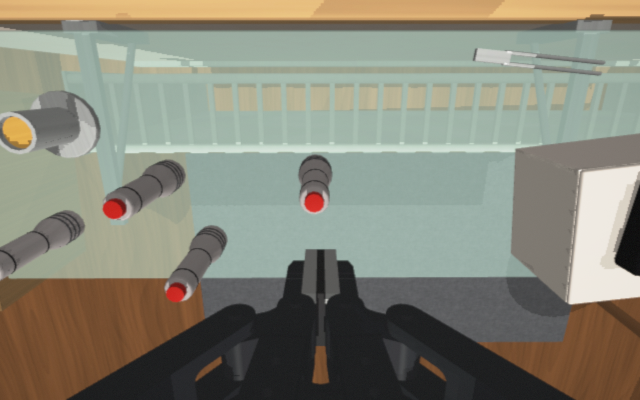

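The wrist view shows the shut tips at (320,255) and the target switch at (314,202). That puts the switch at about (0.575, -0.244, 0.0995). I'll correct the position and descend to just above it.

```bash
python3 -m crank '0 -0.08 0.4 0 0 0; 0 0 0.4 0 0 0; 0 0 0.4 0 0 0; 0 0 0.4 0 0 0; 0 0 0.1 0 0 0'
python3 -m crank '0 0 0 0 0 0; 0 0 0 0 0 0; 0 0 0 0 0 0; 0 0 0 0 0 0; 0 0 0 0 0 0'
python3 -c "
from h import *
print(telemetry.sense())"
```

```text
t: 3.75
tcp_pos: [0.5764, -0.2443, 0.123]
tool_rot: [-0.0, 1.0, 0.0, -0.0]
force: [0.2, -0.1, -1.3]
finger_gap: -0.0
gripper_force: 0.0
t: 4.25
tcp_pos: [0.5769, -0.245, 0.1239]
tool_rot: [0.0, 1.0, -0.0, 0.0]
force: [-0.6, 0.7, -0.6]
finger_gap: 0.001
gripper_force: 0.0
{'t': 4.25, 'q': array([-5.79560520e-01,  6.60710303e-01,  1.51996894e+00, -2.18710087e-05,
        9.59968570e-01, -2.15008845e+00]), 'qd': array([-0.00036164,  0.00566603,  0.00186535,  0.00092549, -0.00160977,
        0.00013652]), 'tau': array([ 1.13153073e-02, -4.65386009e+01, -1.43405342e+01,  1.71437341e-04,
       -4.59594245e-03, -7.40946803e-06]), 'tcp_pos': array([ 0.57690917, -0.24495328,  0.12387529]), 'tool_rot': array([ 1.27928755e-04,  9.99999880e-01, -2.66168554e-04,  3.90402716e-04]), 'force': array([-0.64478367,  0.71488225, -0.63121815]), 'ft_torque': array([0.02264249, 0.00322555, 0.04158965]), 'gripper_force': 0.0, 'finger_gap': 0.0011177289319498265}
```

```bash
python3 -m crank '0 0 0.2 0 0 0; 0 0 0.2 0 0 0; 0 0 0.15 0 0 0; 0 0 0.05 0 0 0; 0 0 0 0 0 0'
python3 -m crank '0 0 0.025 0 0 0; 0 0 0.025 0 0 0; 0 0 0.025 0 0 0; 0 0 0.025 0 0 0; 0 0 0 0 0 0'
```

```text
t: 4.75
tcp_pos: [0.5765, -0.2447, 0.0988]
tool_rot: [0.0, 1.0, 0.0, -0.0]
force: [0.0, 0.1, 1.5]
finger_gap: -0.001
gripper_force: 0.8
t: 5.25
tcp_pos: [0.5774, -0.2452, 0.0967]
tool_rot: [0.0, 1.0, -0.001, 0.001]
force: [-0.8, 0.4, 6.9]
finger_gap: -0.004
gripper_force: 3.8
```

```bash
python3 -m crank '0 0 0.025 0 0 0; 0 0 0.02 0 0 0; 0 0 0 0 0 0; 0 0 0 0 0 0; 0 0 0 0 0 0'
```

```text
t: 5.75
tcp_pos: [0.5783, -0.2458, 0.0967]
tool_rot: [0.0, 1.0, -0.001, 0.002]
force: [-2.1, 1.1, 14.9]
finger_gap: 0.002
gripper_force: 7.4
```

The switch stopped hard at 0.0967 with 14.9 N, so it is fully in. I back off, open and look again.

```bash
python3 -m crank '0 0 -0.1 0 0 0; 0 0 -0.5 0 0 0; 0 0 -0.5 0 0 0; 0 0 -0.5 0 0 0; 0 0 0 0 0 0'
python3 -m crank '0 0 0 0 0 0; 0 0 0 0 0 0; 0 0 0 0 0 0; 0 0 0 0 0 0; 0 0 0 0 0 0' 0.5
python3 - <<'E'
from h import *
np.set_printoptions(precision=4,suppress=True)
print(telemetry.sense()["tcp_pos"])
for n in("wrist","scene"):
    s=snapshot(n);w=cloud(s)
    hsv=cv2.cvtColor(s["image"],cv2.COLOR_RGB2HSV).astype(int);H,S,V=hsv[...,0],hsv[...,1],hsv[...,2]
    m=((H<6)|(H>174))&(S>140)&(V>50)&(w[...,2]>.09)&(w[...,0]>.4)&(w[...,0]<.7)
    k,l,st,c=cv2.connectedComponentsWithStats(m.astype(np.uint8))
    for i in range(1,k):
        if st[i,4]>=5:
            p=w[l==i];p=p[p[:,2]>.098];print(n,st[i,4],c[i],np.median(p,0),cv2.minEnclosingCircle(p[:,:2].astype(np.float32)))
E
```

```text
t: 6.25
tcp_pos: [0.5784, -0.2459, 0.16]
tool_rot: [0.0, 1.0, -0.002, 0.003]
force: [0.2, 0.4, 0.1]
finger_gap: -0.0
gripper_force: 0.0
t: 6.75
tcp_pos: [0.5764, -0.2447, 0.1568]
tool_rot: [0.0, 1.0, 0.0, -0.0]
force: [-0.8, 0.2, -0.1]
finger_gap: 0.751
gripper_force: 0.0
[ 0.5764 -0.2447  0.1568]
wrist 388 [320.     214.1701] [ 0.5741 -0.2445  0.0995] ((0.5747900605201721, -0.24436119198799133), 0.006899065803736448)
wrist 466 [ 92.9828 221.3112] [ 0.5791 -0.3831  0.0995] ((0.5794363021850586, -0.38352710008621216), 0.007562866434454918)
wrist 319 [163.7273 313.4201] [ 0.6449 -0.3489  0.0996] ((0.6084189414978027, -0.3218786120414734), 0.054044995456933975)
scene 16 [236.5 212.5] [ 0.5781 -0.2431  0.1012] ((0.577075719833374, -0.24418345093727112), 0.007689663674682379)
scene 15 [181.6 222.6] [ 0.581  -0.3827  0.1011] ((0.5822303295135498, -0.38285455107688904), 0.0045772334560751915)
scene 20 [196.95 240.1 ] [ 0.6494 -0.3478  0.1001] ((0.6483689546585083, -0.346401572227478), 0.00878711137920618)
scene 20 [137.05 245.1 ] [ 0.6307 -0.4897  0.0998] ((0.6321595907211304, -0.4897952079772949), 0.005401329603046179)
```

```bash
python3 -m crank '0.02 0 0.5 0 0 0; 0 0 0.5 0 0 0; 0 0 0.5 0 0 0; 0 0 0.5 0 0 0; 0 0 0.4 0 0 0'
python3 -m crank '0 0 0.2 0 0 0; 0 0 0.07 0 0 0; 0 0 0 0 0 0; 0 0 0 0 0 0; 0 0 0 0 0 0'
python3 -m crank '0 0 0 0 0 0; 0 0 0 0 0 0; 0 0 0 0 0 0; 0 0 0 0 0 0; 0 0 0 0 0 0' -1 30
python3 -m crank '0 0 0 0 0 0; 0 0 0 0 0 0; 0 0 0 0 0 0; 0 0 0 0 0 0; 0 0 0 0 0 0'
```

```text
t: 7.35
tcp_pos: [0.5756, -0.2447, 0.0604]
tool_rot: [0.0, 1.0, 0.0, -0.0]
force: [0.2, 0.2, 0.3]
finger_gap: 0.75
gripper_force: 0.0
t: 7.85
tcp_pos: [0.5765, -0.2452, 0.0517]
tool_rot: [0.0, 1.0, -0.001, 0.001]
force: [0.3, -0.4, -0.1]
finger_gap: 0.751
gripper_force: 0.0
t: 8.35
tcp_pos: [0.576, -0.2449, 0.0511]
tool_rot: [0.0, 1.0, -0.0, 0.0]
force: [-0.6, 0.2, 2.3]
finger_gap: 0.247
gripper_force: 29.5
t: 8.85
tcp_pos: [0.576, -0.2449, 0.0511]
tool_rot: [0.0, 1.0, -0.0, 0.0]
force: [-0.9, 0.0, 5.8]
finger_gap: 0.252
gripper_force: 29.6
```

```bash
python3 -m crank '0 0 -0.1 0 0 0; 0 0 -0.3 0 0 0; 0 0 -0.5 0 0 0; 0 0 -0.5 0 0 0; 0 0 -0.5 0 0 0'
python3 -m crank '0 0 -0.5 0 0 0; 0 0 -0.5 0 0 0; 0 0 -0.5 0 0 0; 0 0 -0.3 0 0 0; 0 0 -0.1 0 0 0'
python3 -m crank '0 0.1 0 0 0 0; 0 0.3 0 0 0 0; 0 0.5 0 0 0 0; 0 0.5 0 0 0 0; 0 0.5 0 0 0 0'
python3 - <<'E'
from h import *
s=snapshot("scene");save(s,"s2.png",(100,150,420,350),2.4)
E
```

```text
t: 9.35
tcp_pos: [0.5756, -0.2448, 0.1276]
tool_rot: [0.0, 1.0, 0.0, -0.0]
force: [0.7, 0.1, -1.4]
finger_gap: 0.249
gripper_force: 29.4
t: 9.85
tcp_pos: [0.5764, -0.2452, 0.2044]
tool_rot: [0.0, 1.0, -0.001, 0.001]
force: [-0.2, -1.0, -1.3]
finger_gap: 0.252
gripper_force: 29.4
t: 10.35
tcp_pos: [0.5753, -0.1661, 0.2021]
tool_rot: [-0.0, 1.0, 0.001, -0.001]
force: [-0.5, -0.5, -0.3]
finger_gap: 0.248
gripper_force: 29.4
```

View pics/s2.png

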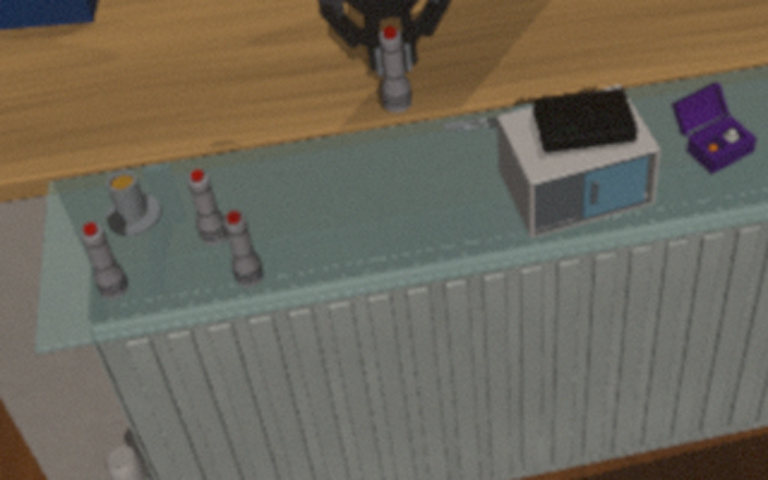

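The flashlight is held upright, tail at crop pixel (390,33) and lens at (397,103), clear of the shelf. Next, over the cabinet.

```bash
python3 -m crank '0 0.5 0 0 0 0; 0 0.5 0 0 0 0; 0 0.5 0 0 0 0; 0 0.5 0 0 0 0; 0 0.5 0 0 0 0'
python3 -m crank '0 0.5 0 0 0 0; 0 0.5 0 0 0 0; 0 0.5 0 0 0 0; 0 0.5 0 0 0 0; 0 0.5 0 0 0 0'
python3 -m crank '-0.1 0.5 0 0 0 0; -0.1 0.5 0 0 0 0; -0.1 0.5 0 0 0 0; -0.1 0.5 0 0 0 0; 0 0.5 0 0 0 0'
python3 -m crank '0 0.5 0 0 0 0; 0 0.5 0 0 0 0; 0 0.3 0 0 0 0; 0 0.1 0 0 0 0; 0 0 0 0 0 0'
python3 -m crank '0 0 0 0 0 0; 0 0 0 0 0 0; 0 0 0 0 0 0; 0 0 0 0 0 0; 0 0 0 0 0 0'
cat > m.py <<'E'
from h import *
import sys
np.set_printoptions(precision=4,suppress=True)
print(telemetry.sense()["tcp_pos"])
tag=sys.argv[1]
for n in("wrist","scene","top"):
    s=snapshot(n);w=cloud(s);np.savez(n+tag+".npz",**s)
    if n=="wrist": save(s,"w%s.png"%tag)
    hsv=cv2.cvtColor(s["image"],cv2.COLOR_RGB2HSV).astype(int);H,S,V=hsv[...,0],hsv[...,1],hsv[...,2]
    reg=(w[...,0]>.5)&(w[...,0]<.7)&(w[...,1]>.1)&(w[...,1]<.3)
    for nm,m in(("orange",(H>=6)&(H<20)&(S>120)&(w[...,2]<.06)),("cream",(S<70)&(V>110)&(w[...,2]<.034)&(w[...,2]>.0255)),("red",((H<6)|(H>174))&(S>140)&(V>50)&(w[...,2]>.1))):
        p=w[m&reg]
        if len(p)>3: print(n,nm,len(p),np.median(p,0),p.max(0),cv2.minEnclosingCircle(p[:,:2].astype(np.float32)))
    m=reg&(w[...,1]>.15)&(w[...,1]<.25)&(w[...,0]>.55)&(w[...,2]>.019)&(w[...,2]<.027)&(H>125)&(H<160)
    if m.sum()>5: print(n,"rim",m.sum(),np.median(w[m],0),cv2.minAreaRect(w[m][:,:2].astype(np.float32)))
E
python3 m.py 3
```

```text
t: 10.9
tcp_pos: [0.5756, -0.0667, 0.2027]
tool_rot: [-0.0, 1.0, 0.0, -0.0]
force: [0.5, 0.1, -1.0]
finger_gap: 0.251
gripper_force: 29.5
t: 11.4
tcp_pos: [0.5754, 0.0332, 0.2027]
tool_rot: [-0.0, 1.0, 0.0, -0.0]
force: [0.2, -0.2, -0.9]
finger_gap: 0.248
gripper_force: 29.5
t: 11.9
tcp_pos: [0.5919, 0.1332, 0.2027]
tool_rot: [-0.0, 1.0, -0.0, 0.0]
force: [0.3, -0.7, -0.4]
finger_gap: 0.249
gripper_force: 29.5
t: 12.4
tcp_pos: [0.5916, 0.1878, 0.2026]
tool_rot: [-0.001, 1.0, -0.0, -0.0]
force: [-0.3, 0.2, -0.9]
finger_gap: 0.25
gripper_force: 29.5
t: 12.9
tcp_pos: [0.5921, 0.1868, 0.2027]
tool_rot: [0.0, 1.0, -0.0, -0.0]
force: [-0.6, -0.0, -0.8]
finger_gap: 0.246
gripper_force: 29.5
[0.5921 0.1868 0.2027]
wrist orange 143 [0.59   0.1935 0.0168] [0.5992 0.1995 0.0198] ((0.5922566652297974, 0.19408267736434937), 0.0072942771948874)
wrist cream 216 [0.6073 0.1046 0.028 ] [0.6461 0.2277 0.034 ] ((0.595068097114563, 0.16589346528053284), 0.07864654064178467)
wrist red 1506 [0.5887 0.1871 0.2509] [0.5981 0.1935 0.2529] ((0.590728223323822, 0.1868433654308319), 0.007520489394664764)
wrist 
[... 223 characters left out ...]
313, 0.20077116787433624), 0.121761254966259)
scene cream 10 [0.5941 0.2143 0.0282] [0.6462 0.2228 0.0339] ((0.6111361384391785, 0.16216599941253662), 0.06609424203634262)
scene red 15 [0.5961 0.186  0.2506] [0.6078 0.1902 0.2677] ((0.5994715094566345, 0.1814703345298767), 0.009475371800363064)
scene rim 261 [0.579  0.204  0.0242] ((0.5767624378204346, 0.2050609588623047), (0.06708887964487076, 0.06851866841316223), 19.66712188720703)
top cream 7 [0.5656 0.1771 0.0286] [0.5707 0.236  0.0336] ((0.5637021064758301, 0.19866833090782166), 0.03809503838419914)
top rim 60 [0.577  0.1813 0.024 ] ((0.570815920829773, 0.20170022547245026), (0.0476730614900589, 0.0658879205584526), 18.205968856811523)
```

View pics/w3.png

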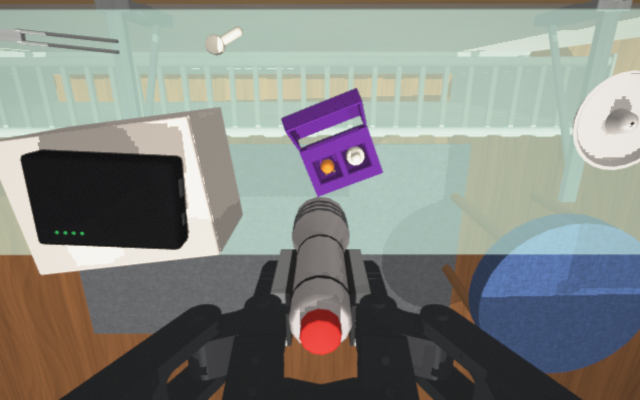

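The wrist view shows the held light, lens end at (320,215) and tail at (320,332). The tip is at (327,167) in its well and the earbud at (355,157). The tip is at about (0.5925, 0.194), so I move +7 mm in y and descend to about 6 cm lens height. The tail measures 0.251, which puts the lens at 0.151 now.

```bash
python3 -m crank '-0.02 0.18 0 0 0 0; 0 0 0.3 0 0 0; 0 0 0.5 0 0 0; 0 0 0.5 0 0 0; 0 0 0.5 0 0 0'
python3 -m crank '0 0 0.3 0 0 0; 0 0 0.15 0 0 0; 0 0 0 0 0 0; 0 0 0 0 0 0; 0 0 0 0 0 0'
python3 m.py 4
```

```text
t: 13.55
tcp_pos: [0.5924, 0.1946, 0.1292]
tool_rot: [-0.0, 1.0, -0.0, -0.0]
force: [0.5, 0.1, -1.2]
finger_gap: 0.25
gripper_force: 29.5
t: 14.05
tcp_pos: [0.5936, 0.1945, 0.1137]
tool_rot: [0.0, 1.0, 0.0, 0.001]
force: [0.8, -1.0, -0.2]
finger_gap: 0.247
gripper_force: 29.5
[0.5936 0.1945 0.1137]
wrist orange 214 [0.5888 0.1937 0.0167] [0.5952 0.1998 0.0201] ((0.5919902324676514, 0.19356027245521545), 0.00704152649268508)
wrist cream 486 [0.6108 0.104  0.0286] [0.6456 0.2277 0.034 ] ((0.5941853523254395, 0.16589954495429993), 0.07895709574222565)
wrist red 1503 [0.5902 0.1948 0.1619] [0.5993 0.2013 0.1636] ((0.5922033786773682, 0.19464072585105896), 0.0077460529282689095)
wrist rim 4322 [0.5733 0.2078 0.0236] ((0.5772436857223511, 0.20361709594726562), (0.06310588121414185, 0.06607168912887573), 20.826932907104492)
scene orange 1768 [ 0.6263  0.1976 -0.7486] [0.698  0.2999 0.0256] ((0.6222453713417053, 0.2012118697166443), 0.12147051095962524)
scene cream 10 [0.6445 0.1071 0.0291] [0.647  0.2206 0.034 ] ((0.6148850321769714, 0.16214068233966827), 0.06678452342748642)
scene red 12 [0.5966 0.1941 0.1615] [0.6097 0.1987 0.1838] ((0.5996694564819336, 0.18960745632648468), 0.010592188686132431)
scene rim 212 [0.5824 0.1979 0.0238] ((0.5771986842155457, 0.20492416620254517), (0.06615595519542694, 0.06678847223520279), 20.924402236938477)
top rim 50 [0.5748 0.1802 0.0238] ((0.5660322904586792, 0.19947677850723267), (0.0405639186501503, 0.06623686105012894), 23.711971282958984)
```

View pics/w4.png

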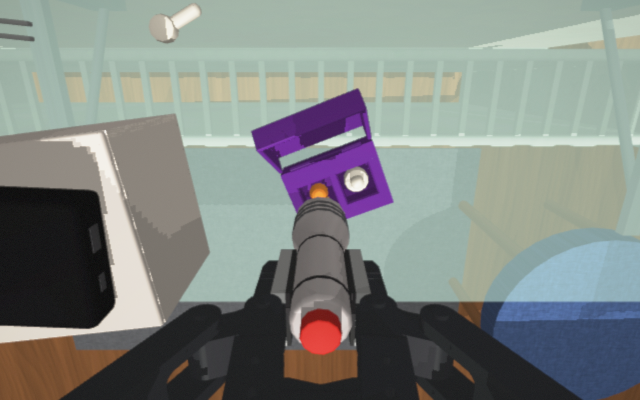

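The lens end at (320,212) is in line with the tip at (319,190), and tail and tip agree within 1 mm. Final 18 mm down.

```bash
python3 -m crank '0 -0.02 0.15 0 0 0; 0 0 0.15 0 0 0; 0 0 0.1 0 0 0; 0 0 0.05 0 0 0; 0 0 0 0 0 0'
python3 -m crank '0 0 0 0 0 0; 0 0 0 0 0 0; 0 0 0 0 0 0; 0 0 0 0 0 0; 0 0 0 0 0 0'
python3 m.py 5 | grep -v cream
python3 - <<'E'
from h import *
s=dict(np.load("scene5.npz"));save(s,"s5.png",(320,130,480,250),5)
w=cloud(dict(np.load("wrist5.npz")))
# barrel axis: near-surface of barrel/head, front extreme in x per height, side mean in y
for z0 in(.048,.054,.06,.066,.085,.09,.134,.137):
    m=(abs(w[...,2]-z0)<.003)&(np.hypot(w[...,0]-.592,w[...,1]-.194)<.02)
    p=w[m]
    if len(p)>5: print(z0,len(p),p[:,0].min().round(4),p[:,1].min().round(4),p[:,1].max().round(4))
E
```

```text
t: 14.7
tcp_pos: [0.5924, 0.1935, 0.094]
tool_rot: [0.0, 1.0, -0.0, -0.001]
force: [-0.6, 0.1, -1.1]
finger_gap: 0.25
gripper_force: 29.5
t: 15.2
tcp_pos: [0.5929, 0.1936, 0.0948]
tool_rot: [0.0, 1.0, 0.0, 0.0]
force: [1.4, -0.3, -0.7]
finger_gap: 0.245
gripper_force: 29.5
[0.5929 0.1936 0.0948]
wrist orange 52 [0.5859 0.1938 0.0133] [0.5875 0.1984 0.0161] ((0.5872876644134521, 0.19344279170036316), 0.005095136817544699)
wrist red 1504 [0.5896 0.1939 0.1431] [0.5988 0.2004 0.1446] ((0.5917451977729797, 0.19401216506958008), 0.007497388869524002)
wrist rim 4856 [0.5728 0.2086 0.0236] ((0.5773200988769531, 0.20357674360275269), (0.06351400166749954, 0.06618871539831161), 20.996688842773438)
scene orange 1754 [ 0.6259  0.1974 -0.749 ] [0.6978 0.2996 0.0253] ((0.6213749647140503, 0.19952794909477234), 0.12105212360620499)
scene red 14 [0.596  0.1937 0.1447] [0.6055 0.2014 0.1564] ((0.6003910899162292, 0.19219142198562622), 0.01058257557451725)
scene rim 177 [0.5909 0.2013 0.024 ] ((0.5785472393035889, 0.2047012746334076), (0.0690992996096611, 0.06880395859479904), 16.932443618774414)
top rim 34 [0.5668 0.2218 0.0239] ((0.5653193593025208, 0.20093336701393127), (0.03519672155380249, 0.06640159338712692), 14.36711311340332)
0.048 107 0.5766 0.1812 0.2081
0.054 180 0.5763 0.1793 0.2089
0.06 194 0.5765 0.1792 0.2091
0.066 276 0.576 0.179 0.2092
0.085 194 0.5802 0.183 0.2046
0.09 282 0.5802 0.1831 0.2051
0.134 1910 0.5802 0.1769 0.2113
0.137 2016 0.5802 0.1771 0.2113
```

View pics/s5.png

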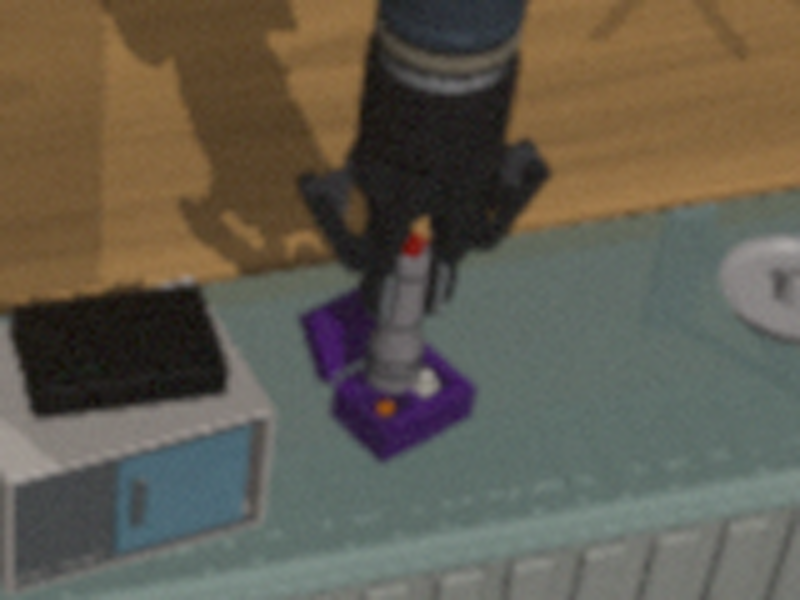

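The scene crop shows the upright light over the case, lens end at crop pixel (393,380), with the orange tip visible under it at (385,408). The head axis is at (0.591, 0.194) and the tip at (0.592, 0.194). The tail at 0.144 gives a lens height of 0.044, about 20 mm above the rim. I settle and hand in.

```bash
python3 -m crank '0 0 0 0 0 0; 0 0 0 0 0 0; 0 0 0 0 0 0; 0 0 0 0 0 0; 0 0 0 0 0 0'
python3 -c "
from h import *
print(abs(telemetry.sense()['qd']).max()); print(manip.sign_off())"
```

```text
t: 15.85
tcp_pos: [0.5928, 0.1936, 0.0947]
tool_rot: [0.0, 1.0, -0.0, -0.0]
force: [0.4, -0.3, -1.1]
finger_gap: 0.245
gripper_force: 29.5
0.0019274617865061897
the job is handed in; nothing more can be done
None
```

I pressed the flashlight's switch fully in, carried the light over the cabinet, and handed in with it held still, shining straight down, centred over the ear tip to about 1 mm and about 20 mm above the case rim; the hand-in returned no verdict.

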